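# Hook the cover plate under the lip of the terminal box and lower it flat

## Task

The filling pump's low terminal box stands open on the table. Fit its cover, the larger of the two metal plates with an upright handle: tilt it, slip one short edge in under the overhanging lip of the box, then swing the other end down so that the plate lies flat inside the walls, and let go. Leave the smaller plate where it lies.

Things in the scene. Friction and masses are not known exactly. Their poses are not given: they have to be found in the camera images.
- large_cover_grip (a point): Handle bar centre of the large cover, which fits the box: loose bare metal plate 140 (its x) x 100 (y) x 6 mm, about 0.3 kg, same either way round. Dark upright bridge handle across its middle: bar 14 mm thick (x), 70 long (y), 24 high, on two posts, top 64 mm above the plate's underside. This point is 52 mm above the underside, over the plate's centre; z is the upward normal.
- small_cover_grip (a point): Handle bar centre of the small cover, which is to be left alone: plate 95 (x) x 75 (y) x 6 mm, with the same handle as the large one; this point is 52 mm above the plate's underside.
- box_pocket (a point): Centre of the pocket of the grey open box (fixed, 172 x 132 mm outside), level with the ledge the cover comes to lie on, 30 mm above the table. x points away from the lip, z up. Inside the walls the pocket is 156 mm along x, 116 along y. The +x wall and both side walls, 8 mm thick, rise 20 mm above the ledge; terminals lie in a well below the ledge.
- box_lip (a point): Middle of the underside of the lip at its free edge. The lip spans the pocket's whole width at its -x end, the side away from the robot, and reaches 28 mm in from the inner face of the end wall; underside 24 mm, top 30 mm above the ledge. Axes as box_pocket. From this edge to the inner face of the +x wall is 128 mm, less than the cover's length.
Not all that is in view belongs to the job. Leave any turquoise look-alike of the part that bears large_cover_grip alone.

How it is judged:
By the outcome, as a careful person would: the job done as asked, in the order asked, and still so for the second after the job is handed in, with the robot touching nothing.
It also fails if it takes over 42 s, if anything falls off the work surface, if the arm or the gripper's body presses on something with over 40 N, if the wrist force passes 120 N, or if a joint passes its speed limit or range.

## Robot

A 6-joint arm with a two-finger parallel gripper is mounted at the origin on a cart in front of the work surface, level with it; the furniture and walls round the work are solid. World frame = base frame: x ahead of the robot, y to its left, z up, the work surface at z = 0. Lengths are in m, angles in rad, forces in N, time in s.
With the tool pointing down it reaches from about 0.3 to 0.875 m from the base axis. Payload 6.4 kg.
Tool frame: the origin (TCP) lies between the finger pads; the fingertips stand 25 mm ahead of it and the grasp point (between the pads) lies 6 mm ahead of it; z points along the fingers, y is the line along which they close (so a half turn about z gives the same grasp; the last joint's range is limited). The gripper opens to 85 mm and grips with 20 to 120 N. Pads are 22 mm wide; open, the fingers measure 114 mm over their backs; the gripper's body (76 mm by 85 mm) begins 54 mm behind the grasp point. The pads swing forward as they close: fully open they stand 13 mm farther back than shut.
Start: joints at [-1.367, 0.181, 1.607, -0, 1.354, -0.206], TCP at [0.229, -0.527, 0.256] pointing down, gripper open.
Joint ranges: [-2.99, 2.99], [-0.89, 2.07], [0.3, 2.58], [-1.14, 4.28], [0, 2.63], [-3.12, 3.12]. Speed limits (rad/s): [2.57, 2.57, 3.01, 3.14, 3.14, 3.14].

## Interface

Orientations are given as a unit quaternion [w, x, y, z].
In Python, from bench import ctrl gives the robot as it stands.
- The arm moves only by the tool servo_tool, never from a script. Its argument "series" is text: rows parted by semicolons, each of 7 numbers parted by spaces: the gripper command: -1 is fully open, 1 is shut, values between are in proportion, then the shift along the tool's x, y, z in m, then the turn, a rotation vector about the tool's x, y, z in degrees. A call has 1 to 12 rows; each row is the pose to reach, as a shift and turn from the pose commanded when the call began, along the tool's axes at that moment; what a row does not reach only later rows make up. A row lasts 1/12 s, in which the tool goes at most 41.7 mm and 7.16 degrees, less where a joint would pass 70% of its speed; a pose out of reach is approached as far as the arm can. A call with a gripper value outside its range is refused whole. The fingers move at their own pace and stop on an object; the grip force is fixed at half the most. Time passes only in rows, so rows that repeat a pose let the fingers close. It gives the time, the measured TCP pose, the force, the opening and the grip force at its end, in the units of the state.
- ctrl.get_obs(): the state, without advancing time (a new reading comes with each control period).
- ctrl.camera(name): name is "scene" or "side" or "wrist"; returns a dict with "img" (420x560x3 uint8, red, green, blue), "z_map" (420x560 float32, m along the optical axis (not along the pixel's ray), 0 where there is no reading), "fovy" (degrees; the focal length in pixels is half the picture's height over the tangent of half this angle, whatever the lens; pixels are square), "cx", "cy" (the principal point, pixels), "k1" (the pictures are not rectified: a ray, as slopes to the right and down, at radius r is drawn at 1 + k1 r^2 times it, then the intrinsics apply), "extrinsics" (4x4, takes a point from camera to world coordinates); the wrist camera has in their place "T_tool_cam" (4x4, takes a point from camera to tool coordinates, whose origin is the TCP and whose axes are the flange's). Camera axes: x right, y down, z forward; pixel columns grow to the right and rows downward; lengths in m; the calibration is good to about 2 mm. A picture is of the moment at which its call begins: read the wrist's pose just before it.
- ctrl.hand_in(): hands the job in; it is judged then, once.
The state is a dict: "time_s": time; "q": joint angles; "dq": joint speeds; "joint_efforts": joint torques, N m; "eef_pos": TCP position; "eef_rot": TCP orientation; "wrist_force": force on the tool from outside, world axes, zero at the start; "torque": the same for the moment, N m; "opening": opening from 0.0 (shut) to 1.0 (fully open); "grasp_force": force on a finger pad.
Only numpy, scipy, OpenCV 4.12 (cv2) and the standard library are available. Lean on these libraries where they do the work, as an engineer would, in place of code of your own. Each camera call takes 0.05 s, during which the arm holds its last target. There are 200 camera calls.

## Working session

There is one attempt and no reset: what is moved stays moved. The work goes in short steps, Python scripts to look and compute and a tool call to move; the robot and the scene stay as the last step left them, time stands still between calls to the robot, and variables do not carry over. Pictures are saved under pics/ and viewed, at most 10 in all, crops included, and the job is handed in when it is done.

Besides the shell and the picture viewer there is one more tool, called after "Emit:" by a JSON object that holds its "fn" and its "kwargs", one argument or row to a line. servo_tool: Moves the arm, as the interface text tells. Its arguments: {"type":"object","properties":{"series":{"type":"string"}},"required":["series"]}

```bash
mkdir -p pics; ls; cat > h.py <<'E'
import numpy as np, cv2
from scipy.spatial.transform import Rotation as R
from bench import ctrl
def Rq(q): return R.from_quat([q[1],q[2],q[3],q[0]])
def grab(name):
    o=ctrl.get_obs(); c=ctrl.camera(name)
    if name=="wrist":
        T=np.eye(4); T[:3,:3]=Rq(o["eef_rot"]).as_matrix(); T[:3,3]=o["eef_pos"]
        c["E"]=T@c["T_tool_cam"]
    else: c["E"]=np.array(c["extrinsics"])
    h=c["img"].shape[0]; f=h/2/np.tan(np.radians(c["fovy"])/2)
    c["K"]=np.array([[f,0,c["cx"]],[0,f,c["cy"]],[0,0,1]]); return c
def rays(c,uv):
    uv=np.asarray(uv,float).reshape(-1,1,2)
    d=(uv[:,0]-[c["cx"],c["cy"]])/c["K"][0,0]; s=d.copy()
    for _ in range(20): s=d/(1+c["k1"]*(s**2).sum(1,keepdims=True))
    return c["E"][:3,3], np.c_[s,np.ones(len(s))], 
def onplane(c,uv,z):
    o,s=rays(c,uv); d=s@c["E"][:3,:3].T
    return o+d*((z-o[2])/d[:,2])[:,None]
def cloud(c):
    h,w=c["z_map"].shape; v,u=np.mgrid[:h,:w]
    o,s=rays(c,np.c_[u.ravel(),v.ravel()])
    P=(s*c["z_map"].reshape(-1,1))@c["E"][:3,:3].T+o
    P[c["z_map"].ravel()==0]=np.nan
    return P.reshape(h,w,3)
def save(c,n): cv2.imwrite("pics/"+n,cv2.cvtColor(c["img"],cv2.COLOR_RGB2BGR))
E
python3 - <<'E'
from h import *
for n in ["scene","side","wrist"]:
    c=grab(n); np.save(n+".npy",c,allow_pickle=True); save(c,n+"0.png"); print(n,c["E"][:3].round(3).tolist(),c["fovy"],c["k1"])
print(ctrl.get_obs())
a=[cv2.imread(f"pics/{n}0.png") for n in("scene","side")]
E
```

```text
pics
scene [[0.954, 0.217, -0.209, 0.916], [0.3, -0.629, 0.717, -1.444], [0.024, -0.746, -0.665, 1.31]] 43.3468283673117 -0.21146737365291068
side [[-0.923, -0.249, 0.293, 0.102], [-0.384, 0.619, -0.685, 0.818], [-0.011, -0.745, -0.667, 0.947]] 57.89844969582183 -0.08384803018394116
wrist [[0.399, -0.879, -0.26, 0.296], [-0.917, -0.383, -0.11, -0.499], [-0.003, 0.283, -0.959, 0.375]] 69.52222748362783 -0.005348384475574114
{'time_s': 0.15, 'q': array([-1.36729351e+00,  1.81356089e-01,  1.60775039e+00,  4.98416664e-05,
        1.35382035e+00, -2.06312605e-01]), 'dq': array([-0.0002837 , -0.00059354, -0.00104758,  0.00056197, -0.00014559,
       -0.00060606]), 'joint_efforts': array([-1.35806968e-03, -4.45266008e+01, -3.51693106e+01, -4.53514549e-04,
        5.86329144e-03, -1.95886264e-05]), 'eef_pos': array([ 0.22904763, -0.52699786,  0.25561263]), 'eef_rot': array([-6.67056718e-04,  9.79080644e-01,  2.03471489e-01,  2.52700963e-05]), 'wrist_force': array([-0.43346133, -0.40306691,  0.61636705]), 'torque': array([-0.00757256, -0.01160515,  0.05618418]), 'grasp_force': 0.0, 'opening': 1.0002271690408149}
```

View pics/scene0.png

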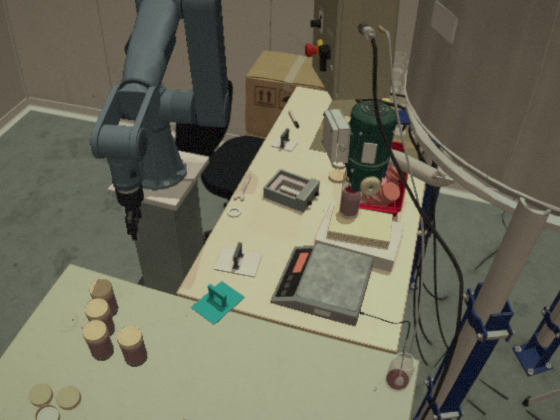

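View pics/side0.png

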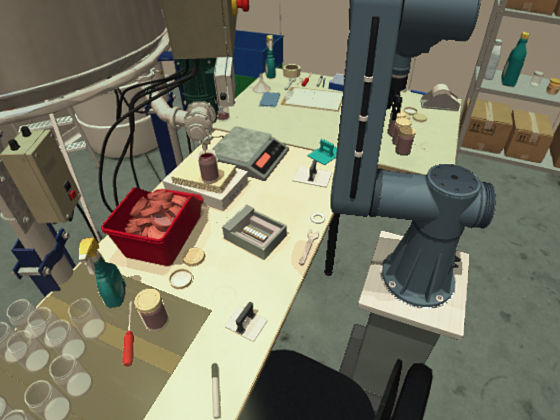

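The scene view shows the box at (291,190), a metal plate with a dark handle at (238,262), a second at (285,143), and the turquoise look-alike at (218,300). In the side view they are at (255,232), (313,173), (246,320) and (322,152). Next I measure both plates and the box.

```bash
python3 - <<'E'
from h import *
rois={"scene":{"A":(205,235,275,285),"B":(262,122,308,160),"box":(255,165,325,213)},
      "side":{"A":(280,150,340,195),"B":(218,295,275,345),"box":(212,200,295,262)}}
for n in rois:
    c=np.load(n+".npy",allow_pickle=True).item(); P=cloud(c)
    for k,(a,b,d,e) in rois[n].items():
        p=P[b:e,a:d].reshape(-1,3); im=c["img"][b:e,a:d].reshape(-1,3).astype(int)
        z=p[:,2]
        print(n,k,"z hist",np.histogram(z[np.isfinite(z)],bins=np.arange(-.02,.09,.005))[0].tolist())
        if k!="box":
            hm=(z>.02)&(z<.08)&(im.sum(1)<240); q=p[hm]
            top=q[q[:,2]>.05]
            print(" handle",hm.sum(),q.mean(0).round(4), "top",top.mean(0).round(4) if len(top) else None, "zmax",np.percentile(q[:,2],95).round(4))
            r=cv2.minAreaRect((q[:,:2]*1000).astype(np.float32)); print(" rect",r)
        mg=im.max(1)-im.min(1)
        pm=(mg<22)&(im.sum(1)>330)&(z<.025) if k!="box" else (z>.02)&(z<.1)
        M=pm.reshape(e-b,d-a).astype(np.uint8); 
        nl,lab,st,_=cv2.connectedComponentsWithStats(M); i=1+st[1:,4].argmax(); q=p[(lab==i).ravel()]
        print(" plate",len(q),np.median(q[:,2]).round(4),cv2.minAreaRect((q[:,:2]*1000).astype(np.float32)))
    cr=[cv2.resize(c["img"][b:e,a:d],(390,290),interpolation=cv2.INTER_CUBIC) for a,b,d,e in rois[n].values()]
    np.save(n+"cr.npy",np.hstack(cr[::2]))
m=np.vstack([np.load("scenecr.npy"),np.load("sidecr.npy")]); cv2.imwrite("pics/cr.png",m[:,:,::-1])
E
```

```text
scene A z hist [0, 2, 129, 1013, 1427, 635, 107, 10, 4, 7, 8, 5, 5, 12, 10, 17, 39, 26, 1, 0, 0]
 handle 58 [ 0.4764 -0.3643  0.0465] top [ 0.4773 -0.3642  0.0575] zmax 0.0627
 rect ((475.5299377441406, -356.9046936035156), (9.051090240478516, 70.36780548095703), 0.6301010251045227)
 plate 65 0.006 ((507.88665771484375, -379.1473083496094), (58.859107971191406, 28.075382232666016), 24.10343360900879)
scene B z hist [1, 13, 188, 574, 510, 156, 42, 17, 8, 4, 5, 7, 7, 8, 10, 13, 18, 7, 1, 0, 0]
 handle 55 [0.4258 0.3353 0.0472] top [0.4262 0.3349 0.0579] zmax 0.0637
 rect ((434.1214904785156, 393.2172546386719), (183.50082397460938, 12.936271667480469), 82.34901428222656)
 plate 13 0.0039 ((461.2193298339844, 330.3518981933594), (50.6181526184082, 14.566407203674316), 87.37051391601562)
scene box z hist [0, 2, 75, 607, 850, 341, 106, 104, 143, 168, 224, 130, 103, 122, 132, 93, 113, 37, 2, 0, 0]
 plate 1266 0.0385 ((547.9749755859375, 31.578750610351562), (148.20828247070312, 190.14108276367188), 78.4274673461914)
side A z hist [0, 0, 6, 582, 1045, 564, 49, 22, 27, 19, 16, 9, 4, 6, 7, 7,
[... 237 characters left out ...]
374.6778259277344), (39.39491653442383, 20.998090744018555), 11.0195894241333)
side B z hist [4, 1, 8, 944, 1125, 487, 30, 9, 12, 7, 11, 8, 8, 21, 20, 21, 82, 40, 0, 0, 0]
 handle 141 [0.4156 0.3528 0.0509] top [0.4153 0.3502 0.0599] zmax 0.0649
 rect ((416.9744873046875, 349.7552185058594), (66.59004211425781, 12.768633842468262), 81.67399597167969)
 plate 80 0.0062 ((381.697998046875, 336.8731689453125), (44.132938385009766, 20.133878707885742), 81.2322998046875)
side box z hist [0, 0, 8, 1141, 1713, 230, 158, 159, 238, 297, 325, 116, 113, 177, 137, 129, 182, 0, 0, 0, 0]
 plate 1497 0.0383 ((540.8736572265625, 38.29966354370117), (135.55360412597656, 176.02090454101562), 78.53250122070312)
```

View pics/cr.png

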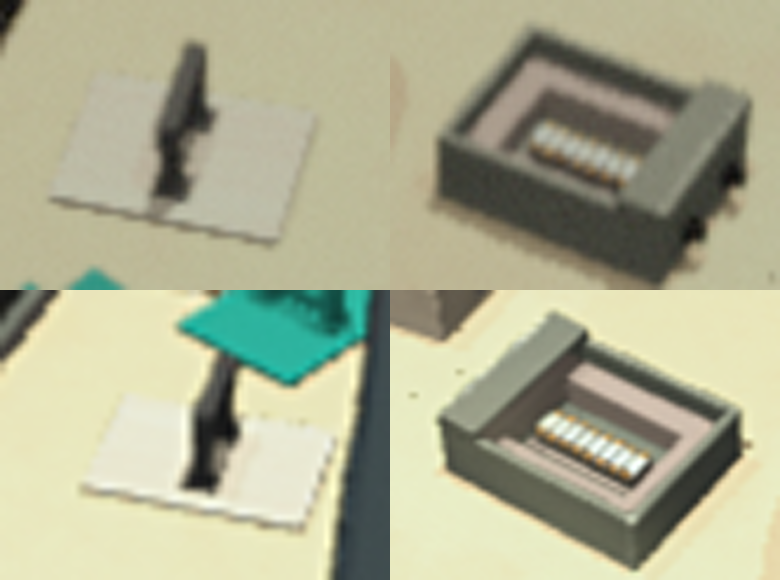

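The crops show plate A's corners at about (97,75), (315,118), (278,243), (52,200). The box's lip is on the side away from the robot. I'll cast rays from the corners, and list obstacles beyond the lip.

```bash
python3 - <<'E'
from h import *
rois={"scene":{"A":(205,235,275,285),"box":(255,165,325,213)},"side":{"A":(280,150,340,195),"box":(212,200,295,262)}}
def pt(n,k,xy):
    a,b,d,e=rois[n][k]; x,y=xy
    if k=="box": x-=390
    if n=="side": y-=290
    return a+x*(d-a)/390-.5, b+y*(e-b)/290-.5
S=np.load("scene.npy",allow_pickle=True).item(); D=np.load("side.npy",allow_pickle=True).item()
def rep(l,P):
    P=P[:,:2]*1000; e=np.roll(P,-1,0)-P
    print(l,P.round().tolist(),"c",P.mean(0).round(1),"len",np.hypot(*e.T).round(),"ang",np.degrees(np.arctan2(e[:,1],e[:,0])).round(1))
rep("A scene",onplane(S,[pt("scene","A",p) for p in[(97,75),(315,118),(278,243),(52,200)]],.006))
rep("A side",onplane(D,[pt("side","A",p) for p in[(125,397),(336,435),(302,530),(80,488)]],.006))
# box: top rim near corners + lip top four corners
rep("rim near scene",onplane(S,[pt("scene","box",p) for p in[(438,135),(532,27)]],.05))
rep("lip scene",onplane(S,[pt("scene","box",p) for p in[(613,195),(715,82),(748,103),(655,220)]],.06))
rep("rim near side",onplane(D,[pt("side","box",p) for p in[(638,520),(742,410)]],.05))
rep("lip side",onplane(D,[pt("side","box",p) for p in[(441,415),(553,314),(587,333),(486,432)]],.06))
for c in(S,D):
    P=cloud(c).reshape(-1,3); m=(P[:,0]>.45)&(P[:,0]<.95)&(P[:,1]>-.2)&(P[:,1]<.3)&(P[:,2]>.08)&(P[:,2]<.7)
    H,_,_=np.histogram2d(P[m,0],P[m,1],bins=[np.arange(.45,.96,.05),np.arange(-.2,.31,.05)])
    print(H.astype(int))
E
```

```text
A scene [[400.0, -311.0], [537.0, -300.0], [547.0, -396.0], [411.0, -409.0]] c [ 473.6 -354.1] len [137.  97. 136. 100.] ang [   4.5  -84.1 -174.5   96.3]
A side [[543.0, -390.0], [405.0, -402.0], [396.0, -303.0], [535.0, -291.0]] c [ 469.9 -346.6] len [138.  99. 139.  99.] ang [-175.3   95.3    4.8  -85.3]
rim near scene [[447.0, -11.0], [475.0, 113.0]] c [460.8  50.9] len [127. 127.] ang [  77.5 -102.5]
lip scene [[576.0, -38.0], [612.0, 88.0], [638.0, 75.0], [608.0, -51.0]] c [608.3  18.4] len [131.  29. 130.  34.] ang [  74.2  -25.9 -103.5  157.9]
rim near side [[468.0, 114.0], [443.0, -9.0]] c [455.4  52.5] len [125. 125.] ang [-101.6   78.4]
lip side [[633.0, 84.0], [608.0, -40.0], [575.0, -31.0], [596.0, 87.0]] c [602.9  25.1] len [127.  34. 120.  37.] ang [-101.4  163.9   80.1   -4.3]
[[  0   0   0   0   0   0   0   0   0   0]
 [  0   0   0   0   0   0   0   0   0   0]
 [  0   0   0  14   0   0   0   0   0   0]
 [ 77  76  84  44   0   0   0   0   0   0]
 [210 147   0   0   0   0   0   0   0   0]
 [244 146  50   0   0   0   0   0   0   0]
 [451 499  76  23   0   0   0   0   0   0]
 [309 305 107   2  49   0   0   0   0   0]
 [577 328 279  53 166  96 106   5   0  39]
 [609 474 177  15  70 165 103  16   0  27]]
[[   0    0    0    0    0    0    0    0    0    0]
 [   0    0    0    0    0    0    0    0    0    0]
 [   0    0    0   73    0    0    0    0    0    0]
 [   2  216   82  920   96    0    0    0    0    0]
 [  93  435   27  108  882    0    0    0    0    0]
 [ 190  382  377  430  734   89  143  164  189  228]
 [ 233  967  587  421   84  126   61  210  283  214]
 [   2  496  327  195  199  102  194   60  250  190]
 [  24  359  722  762  954 1083  787  161  154   90]
 [ 200  309  353  133  187  632  900 1781 1726  265]]
```

Emit:
{"fn": "servo_tool", "kwargs": {
  "series": "-1 0.03 -0.007 0 0 0 -7;-1 0.06 -0.014 0 0 0 -14;-1 0.09 -0.02 0 0 0 -21;-1 0.12 -0.027 0 0 0 -28;-1 0.15 -0.034 0 0 0 -35;-1 0.18 -0.04 0 0 0 -42;-1 0.21 -0.047 0 0 0 -49;-1 0.24 -0.054 0 0 0 -56;-1 0.27 -0.06 0 0 0 -63;-1 0.29 -0.066 0 0 0 -70;-1 0.293 -0.066 0 0 0 -71.5;-1 0.293 -0.066 0 0 0 -71.5"
}}

```text
time_s: 1.15
eef_pos: [0.4723, -0.3491, 0.2559]
eef_rot: [-0.0, 0.675, 0.738, -0.0]
wrist_force: [-0.6, 0.6, -0.8]
opening: 0.999
grasp_force: 0.0
```

```bash
python3 - <<'E'
from h import *
c=grab("wrist"); np.save("w1.npy",c,allow_pickle=True); save(c,"w1.png"); o=ctrl.get_obs(); print(o["time_s"],o["eef_pos"].round(4),Rq(o["eef_rot"]).as_matrix().round(3).tolist())
S=np.load("scene.npy",allow_pickle=True).item(); D=np.load("side.npy",allow_pickle=True).item()
P=np.vstack([cloud(x).reshape(-1,3) for x in(S,D)])
for x in np.arange(.55,.9,.05):
    print(x.round(2),[ (lambda q: q.max().round(2) if len(q)>3 else 0)(P[(P[:,0]>x)&(P[:,0]<x+.05)&(P[:,1]>y)&(P[:,1]<y+.05)&(P[:,2]<.5)][:,2]) for y in np.arange(-.2,.3,.05)])
E
```

```text
1.2 [ 0.4715 -0.35    0.2559] [[-0.086, 0.996, -0.001], [0.996, 0.086, 0.0], [0.0, -0.001, -1.0]]
0.55 [np.float64(0.01), np.float64(0.01), np.float64(0.01), np.float64(0.07), np.float64(0.07), np.float64(0.06), np.float64(0.05), np.float64(0.01), np.float64(0.01), np.float64(0.01)]
0.6 [np.float64(0.01), np.float64(0.01), np.float64(0.05), np.float64(0.07), np.float64(0.07), np.float64(0.07), np.float64(0.01), np.float64(0.02), np.float64(0.01), np.float64(0.02)]
0.65 [np.float64(0.5), np.float64(0.5), np.float64(0.49), np.float64(0.01), np.float64(0.01), np.float64(0.01), np.float64(0.01), np.float64(0.02), np.float64(0.02), np.float64(0.02)]
0.7 [np.float64(0.5), np.float64(0.5), np.float64(0.49), np.float64(0.38), np.float64(0.11), np.float64(0.16), np.float64(0.16), np.float64(0.16), np.float64(0.16), np.float64(0.16)]
0.75 [np.float64(0.5), np.float64(0.5), np.float64(0.5), np.float64(0.5), np.float64(0.49), np.float64(0.14), np.float64(0.12), np.float64(0.18), np.float64(0.18), np.float64(0.16)]
0.8 [np.float64(0.36), np.float64(0.5), np.float64(0.5), np.float64(0.49), np.float64(0.5), np.float64(0.46), np.float64(0.15), np.float64(0.18), np.float64(0.18), np.float64(0.16)]
0.85 [np.float64(0.5), np.float64(0.5), np.float64(0.48), np.float64(0.48), np.float64(0.5), np.float64(0.5), np.float64(0.43), np.float64(0.16), np.float64(0.13), np.float64(0.16)]
```

View pics/w1.png

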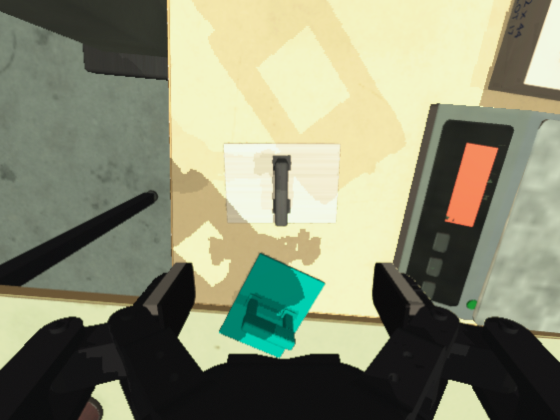

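The wrist view shows the large plate with corners near (225,144), (340,144), (337,222), (228,222). The handle runs vertically at (281,190), and the turquoise look-alike is at (270,300).

```bash
cat > plate.py <<'E'
from h import *
def measure(c,roi):
    a,b,d,e=roi; P=cloud(c)[b:e,a:d]; im=c["img"][b:e,a:d]
    hsv=cv2.cvtColor(im,cv2.COLOR_RGB2HSV)
    m=((hsv[...,1]<35)&(hsv[...,2]>120)).astype(np.uint8)
    m=cv2.morphologyEx(m,cv2.MORPH_OPEN,np.ones((3,3)))
    n,lab,st,_=cv2.connectedComponentsWithStats(m); i=1+st[1:,4].argmax()
    pts=np.argwhere(lab==i)[:,::-1]+[a,b]
    q=onplane(c,pts,.006)[:,:2]*1000
    print("plate px",len(q),cv2.minAreaRect(q.astype(np.float32)))
    z=P[...,2]; g=im.sum(2)<270
    h=g&(z>.05)&(z<.075)
    px=np.argwhere(h)[:,::-1]+[a,b]
    print("handle z",np.percentile(z[h],[10,50,90]).round(4))
    q=onplane(c,px,.064)[:,:2]*1000
    print("handle",len(q),q.mean(0).round(1),cv2.minAreaRect(q.astype(np.float32)))
E
python3 - <<'E'
from plate import *
c=np.load("w1.npy",allow_pickle=True).item()
measure(c,(205,125,360,240))
q=onplane(c,[(225,144),(340,144),(337,222),(228,222)],.006)[:,:2]*1000; print(q.round(),q.mean(0))
E
```

```text
plate px 3757 ((470.75054931640625, -351.3968200683594), (138.03785705566406, 98.07775115966797), 5.087905406951904)
handle z [0.0631 0.0648 0.066 ]
handle 357 [ 468.7 -338.3] ((471.1887512207031, -348.7817687988281), (13.343153953552246, 66.87509155273438), 4.66425895690918)
[[ 400. -308.]
 [ 537. -296.]
 [ 547. -394.]
 [ 407. -406.]] [ 472.52119745 -351.22762059]
```

Emit:
{"fn": "servo_tool", "kwargs": {
  "series": "-1 0 0 0.035 0 0 0;-1 0 0 0.07 0 0 0;-1 0 0 0.105 0 0 0;-1 0 0 0.14 0 0 0;-1 0 0 0.17 0 0 0;-1 0 0 0.19 0 0 0;-1 0 0 0.198 0 0 0;-1 0 0 0.198 0 0 0;0 0 0 0.198 0 0 0;1 0 0 0.198 0 0 0;1 0 0 0.198 0 0 0;1 0 0 0.198 0 0 0"
}}

```text
time_s: 2.2
eef_pos: [0.4723, -0.351, 0.06]
eef_rot: [0.001, 0.676, 0.737, -0.0]
wrist_force: [1.2, -0.1, -0.2]
opening: 0.455
grasp_force: 0.0
```

Emit:
{"fn": "servo_tool", "kwargs": {
  "series": "1 0 0 0 0 0 0;1 0 0 0 0 0 0;1 0 0 0 0 0 0;1 0 0 0 0 0 0;1 0 0 0 0 0 0;1 0 0 0 0 0 0"
}}

```text
time_s: 2.7
eef_pos: [0.472, -0.3506, 0.0593]
eef_rot: [0.001, 0.676, 0.737, -0.0]
wrist_force: [-1.7, 0.5, 6.1]
opening: 0.151
grasp_force: 60.1
```

Emit:
{"fn": "servo_tool", "kwargs": {
  "series": "1 0 0 -0.01 0 0 0;1 0 0 -0.03 0 0 0;1 0 0 -0.06 0 0 0;1 0.02 0.005 -0.09 0 0 1;1 0.045 0.014 -0.12 0 0 3;1 0.075 0.024 -0.15 0 0 5;1 0.105 0.033 -0.18 0 0 7;1 0.135 0.042 -0.205 0 0 9;1 0.165 0.051 -0.225 0 0 11;1 0.195 0.06 -0.235 0 0 13;1 0.225 0.07 -0.24 0 0 15;1 0.25 0.078 -0.24 0 0 16.5"
}}

```text
time_s: 3.7
eef_pos: [0.5279, -0.0921, 0.3001]
eef_rot: [0.001, 0.775, 0.632, 0.001]
wrist_force: [-0.1, -0.4, -3.3]
opening: 0.154
grasp_force: 58.9
```

Emit:
{"fn": "servo_tool", "kwargs": {
  "series": "1 0.01 0.001 0 0 0 0;1 0.017 0.001 0 0 0 0;1 0.019 0.001 0 0 0 0;1 0.019 0.001 0 0 0 0;1 0.019 0.001 0 0 0 0"
}}

```text
time_s: 4.12
eef_pos: [0.532, -0.0768, 0.2979]
eef_rot: [-0.0, 0.775, 0.632, -0.0]
wrist_force: [0.1, -0.2, -3.8]
opening: 0.151
grasp_force: 58.9
```

```bash
python3 - <<'E'
from h import *
c=grab("wrist"); np.save("w2.npy",c,allow_pickle=True); save(c,"w2.png"); o=ctrl.get_obs(); print(o["time_s"],o["eef_pos"].round(4),Rq(o["eef_rot"]).as_matrix().round(3).tolist(),o["wrist_force"].round(1),o["torque"].round(2))
E
```

```text
4.1667 [ 0.5321 -0.077   0.2979] [[0.201, 0.98, -0.001], [0.98, -0.201, -0.0], [-0.0, -0.001, -1.0]] [-0.3 -0.2 -4.2] [-0.01 -0.01 -0.05]
```

View pics/w2.png

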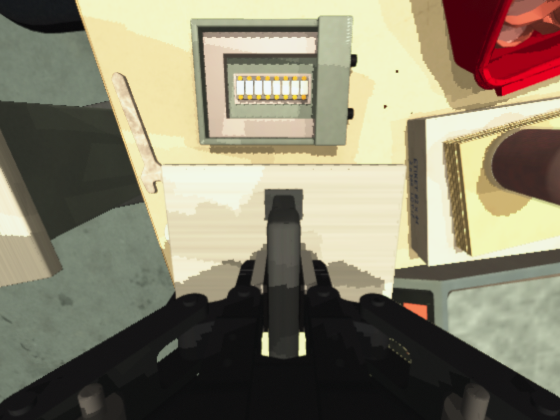

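The wrist view shows the box square with the image. The lip's top spans u=317 to 352, the near wall's rim u=193 to 203, and the side walls sit at v≈20 to 27 and 137 to 145. The held plate's left edge is at v≈164, from u=163 to 407.

```bash
python3 - <<'E'
from h import *
c=np.load("w2.npy",allow_pickle=True).item(); P=cloud(c); Z=P[...,2]
o=ctrl.get_obs(); Rt=Rq(o["eef_rot"]).as_matrix(); t=o["eef_pos"]
print("z lip",np.median(Z[40:120,322:348]).round(4),"rim near",np.median(Z[40:120,197]).round(4),"side",np.median(Z[22,215:300]).round(4),np.median(Z[140,215:300]).round(4),"ledge",np.median(Z[60:110,213]).round(4),"table",np.median(Z[40:120,180]).round(4))
G=cv2.GaussianBlur(cv2.cvtColor(c["img"],cv2.COLOR_RGB2GRAY),(0,0),.8).astype(float)
def edge(lo,hi,fixed,ax):  # strongest gradient position, per scan line
    out=[]
    for f in fixed:
        s=G[f,lo:hi] if ax==0 else G[lo:hi,f]
        g=abs(np.gradient(s)); k=g.argmax(); out.append((lo+k,f) if ax==0 else (f,lo+k))
    return np.array(out,float)
def rep(n,uv,z):
    q=onplane(c,uv,z)[:,:2]; q=q-q.mean(0); 
    p=onplane(c,uv,z)[:,:2]*1000; l=cv2.fitLine(p.astype(np.float32),cv2.DIST_HUBER,0,.01,.01).ravel()
    ang=np.degrees(np.arctan2(l[1],l[0])); print(n,"px",np.median(uv,0),"pt",l[2:].round(1),"ang",(ang%180).round(2)); return l
V=list(range(40,125,4)); U=list(range(215,300,4))
lf=rep("lip free top",edge(308,325,V,0),.06); lo=rep("lip outer top",edge(342,362,V,0),.06)
ri=rep("near rim outer",edge(185,197,V,0),.05); rn=rep("near rim inner",edge(198,210,V,0),.05)
a=rep("left rim outer",edge(12,23,U,1),.05); b=rep("right rim outer",edge(141,152,U,1),.05)
# held plate: far/near/left edges in the tool frame
zt=np.median(Z[180:230,200:250]); print("held plate top z",zt.round(4),"below TCP",(t[2]-zt).round(4), "L/R z",np.median(Z[180:230,180:200]).round(4),np.median(Z[180:230,370:390]).round(4))
def tool(uv): return (onplane(c,uv,zt)-t)@Rt*1000
print("plate left edge tool", np.median(tool(edge(156,174,list(range(180,250,5))+list(range(330,400,5)),1)),0).round(1))
print("near edge",np.median(tool(edge(155,175,range(185,250,5),0)),0).round(1),"far edge",np.median(tool(edge(395,412,range(185,250,5),0)),0).round(1))
E
```

```text
z lip nan rim near 0.0515 side 0.0515 0.0515 ledge 0.0314 table nan
lip free top px [315.  82.] pt [589.   29.7] ang 78.43
lip outer top px [351.  82.] pt [627.2  20.8] ang 79.03
near rim outer px [194.  82.] pt [458.3  59.3] ang 77.8
near rim inner px [205.  82.] pt [472.5  65.4] ang 78.16
left rim outer px [257.  18.] pt [540.3 103.9] ang 168.4
right rim outer px [257. 143.] pt [511.  -23.2] ang 168.43
held plate top z nan below TCP nan L/R z nan nan
plate left edge tool [nan nan nan]
near edge [nan nan nan] far edge [nan nan nan]
```

```bash
python3 - <<'E'
from h import *
c=np.load("w2.npy",allow_pickle=True).item(); P=cloud(c); Z=P[...,2]
t=np.array([.5321,-.077,.2979]); Rt=Rq(ctrl.get_obs()["eef_rot"]).as_matrix()
m=lambda *s: np.nanmedian(Z[s]).round(4)
zt=m(slice(180,230),slice(180,250)); print("lip",m(slice(40,120),slice(322,348)),"plate top",zt,t[2]-zt,"near/far",m(slice(180,230),slice(175,195)),m(slice(180,230),slice(375,395)),"v170/v240",m(slice(168,176),slice(190,250)),m(slice(230,245),slice(190,240)))
tool=lambda uv:((onplane(c,uv,zt)-t)@Rt*1000).round(1)
print(tool([(163,165),(407,165),(166,200),(404,200),(285,164)]))
E
```

```text
lip 0.0616 plate top 0.2461 0.051799999999999985 near/far 0.2461 0.246 v170/v240 0.2462 0.246
[[ 49.1 -67.   51.8]
 [ 49.2  70.5  51.7]
 [ 28.8 -67.6  51.8]
 [ 28.9  71.1  51.7]
 [ 49.7   1.7  51.8]]
```

Emit:
{"fn": "servo_tool", "kwargs": {
  "series": "1 0.01 -0.003 0.002 1 0 0;1 0.025 -0.007 0.01 3 0 0;1 0.045 -0.011 0.025 5 0 0;1 0.065 -0.016 0.04 7 0 0;1 0.083 -0.02 0.06 9 0 0;1 0.098 -0.023 0.08 11 0 0;1 0.108 -0.025 0.095 13 0 0;1 0.113 -0.026 0.108 15 0 0;1 0.114 -0.026 0.117 16 0 0;1 0.114 -0.026 0.122 16 0 0;1 0.114 -0.026 0.122 16 0 0;1 0.114 -0.026 0.122 16 0 0"
}}

```text
time_s: 5.17
eef_pos: [0.5298, 0.0405, 0.1766]
eef_rot: [-0.107, 0.767, 0.626, -0.088]
wrist_force: [0.5, -0.5, -4.0]
opening: 0.15
grasp_force: 58.8
```

```bash
cat > st.py <<'E'
from h import *
def st():
    o=ctrl.get_obs(); Rt=Rq(o["eef_rot"]).as_matrix(); t=o["eef_pos"]
    f=np.array([.9796,-.2011,0]); l=np.array([.2011,.9796,0])
    for n,p in(("far",(-.0005,.0715,.0585)),("near",(-.0005,-.0685,.0585)),("tcp",(0,0,0))):
        w=t+Rt@np.array(p); print(n,"f-centre %.1f l-centre %.1f z %.1f"%(w@f*1e3-523.6,w@l*1e3-145.2,w[2]*1e3))
    print("axes y in f,l,z",(Rt[:,1]@f).round(3),(Rt[:,1]@l).round(3),Rt[2,1].round(3),"x.z",Rt[2,0].round(3),"F",o["wrist_force"].round(1),"t",o["time_s"],"q",o["q"].round(2))
E
python3 - <<'E'
from st import *
st()
c=grab("wrist"); a=c["img"]; s=grab("side"); save(s,"s3.png")
b=cv2.resize(s["img"][180:290,190:320],(390,330))
m=np.zeros((420,800,3),np.uint8); m[:300,:400]=cv2.resize(a,(400,300)); m[:330,405:795]=b; cv2.imwrite("pics/m3.png",m[...,::-1])
E
```

```text
far f-centre 39.9 l-centre 0.5 z 100.7
near f-centre -94.7 l-centre 0.4 z 139.2
tcp f-centre -12.7 l-centre 1.0 z 176.6
axes y in f,l,z 0.962 0.001 -0.275 x.z -0.0 F [ 0.5 -0.5 -4. ] t 5.1667 q [-0.15  0.35  1.59  0.01  1.48  0.04]
```

View pics/m3.png

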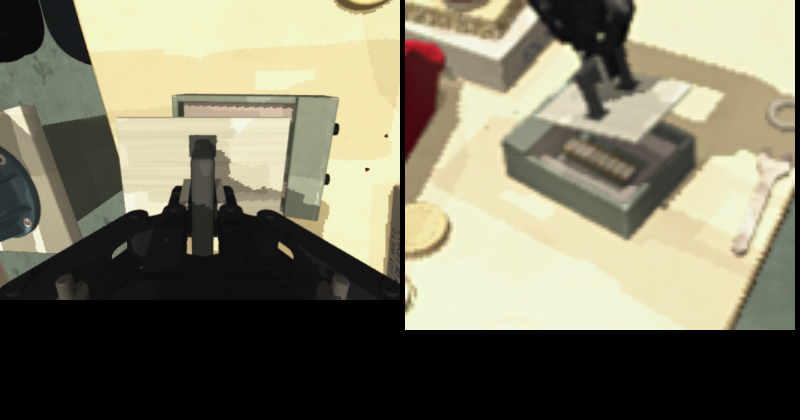

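Emit:
{"fn": "servo_tool", "kwargs": {
  "series": "1 0 0.002 0.007 0 0 0;1 0 0.005 0.0175 0 0 0;1 0 0.0085 0.0296 0 0 0;1 0 0.0115 0.04 0 0 0;1 0 0.014 0.0488 0 0 0;1 0 0.016 0.0558 0 0 0;1 0 0.0172 0.06 0 0 0;1 0 0.0178 0.0622 0 0 0;1 0 0.0178 0.0622 0 0 0;1 0 0.0178 0.0622 0 0 0"
}}

```text
time_s: 6.1
eef_pos: [0.5298, 0.041, 0.1118]
eef_rot: [-0.108, 0.767, 0.626, -0.088]
wrist_force: [-0.2, 0.4, -2.7]
opening: 0.15
grasp_force: 58.8
```

```bash
python3 - <<'E'
from st import *
st()
c=grab("wrist"); s=grab("side"); np.save("w4.npy",c,allow_pickle=True)
m=np.zeros((420,800,3),np.uint8); m[:300,:400]=cv2.resize(c["img"][100:340,180:500],(400,300)); m[:330,405:795]=cv2.resize(s["img"][180:290,190:320],(390,330),interpolation=cv2.INTER_CUBIC); cv2.imwrite("pics/m4.png",m[...,::-1])
E
```

```text
far f-centre 39.8 l-centre 1.1 z 35.9
near f-centre -94.8 l-centre 0.9 z 74.4
tcp f-centre -12.8 l-centre 1.5 z 111.8
axes y in f,l,z 0.961 0.001 -0.275 x.z -0.0 F [-0.2  0.4 -2.7] t 6.1 q [-0.15  0.43  1.63  0.01  1.36  0.04]
```

View pics/m4.png

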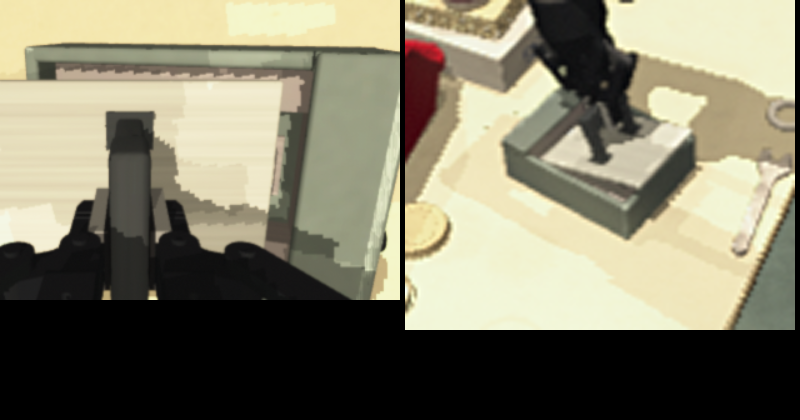

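The plate's low edge is inside the walls and just short of the lip edge, with no contact force. Next I slide it under.

Emit:
{"fn": "servo_tool", "kwargs": {
  "series": "1 0 0.003 -0.0009 0 0 0;1 0 0.007 -0.002 0 0 0;1 0 0.012 -0.0034 0 0 0;1 0 0.017 -0.0049 0 0 0;1 0 0.022 -0.0063 0 0 0;1 0 0.026 -0.0074 0 0 0;1 0 0.029 -0.0083 0 0 0;1 0 0.0305 -0.0087 0 0 0;1 0 0.0305 -0.0087 0 0 0;1 0 0.0305 -0.0087 0 0 0"
}}

```text
time_s: 7.03
eef_pos: [0.5605, 0.0348, 0.1114]
eef_rot: [-0.108, 0.767, 0.626, -0.088]
wrist_force: [-0.7, 0.6, -3.2]
opening: 0.155
grasp_force: 58.9
```

```bash
python3 - <<'E'
from st import *
st()
E
```

```text
far f-centre 71.1 l-centre 1.1 z 35.5
near f-centre -63.5 l-centre 0.9 z 74.1
tcp f-centre 18.5 l-centre 1.6 z 111.4
axes y in f,l,z 0.961 0.001 -0.276 x.z 0.0 F [-0.7  0.6 -3.2] t 7.0333 q [-0.16  0.49  1.54  0.01  1.39  0.04]
```

Emit:
{"fn": "servo_tool", "kwargs": {
  "series": "1 0 -0.0019 0.0028 -2 0 0;1 0 -0.0038 0.0056 -4 0 0;1 0 -0.0055 0.0085 -6 0 0;1 0 -0.0072 0.0114 -8 0 0;1 0 -0.0087 0.0145 -10 0 0;1 0 -0.0102 0.0175 -12 0 0;1 0 -0.0116 0.0207 -14 0 0;1 0 -0.0128 0.0239 -16 0 0;1 0 -0.0128 0.0239 -16 0 0;1 0 -0.0128 0.0239 -16 0 0"
}}

```text
time_s: 7.87
eef_pos: [0.5413, 0.0387, 0.0921]
eef_rot: [-0.001, 0.774, 0.633, -0.001]
wrist_force: [0.2, 0.9, -3.4]
opening: 0.158
grasp_force: 59.1
```

```bash
python3 - <<'E'
from st import *
st()
E
```

```text
far f-centre 70.3 l-centre 1.2 z 33.5
near f-centre -69.7 l-centre 1.0 z 33.7
tcp f-centre -1.1 l-centre 1.6 z 92.1
axes y in f,l,z 1.0 0.002 -0.002 x.z -0.0 F [ 0.2  0.9 -3.4] t 7.8667 q [-0.15  0.32  1.81  0.    1.02  0.05]
```

Flat and free of contact, with about 3 mm to go. I lower it gently to the ledge.

Emit:
{"fn": "servo_tool", "kwargs": {
  "series": "1 0 0 0.0005 0 0 0;1 0 0 0.001 0 0 0;1 0 0 0.0015 0 0 0;1 0 0 0.002 0 0 0;1 0 0 0.0025 0 0 0;1 0 0 0.003 0 0 0;1 0 0 0.003 0 0 0;1 0 0 0.003 0 0 0"
}}

```text
time_s: 8.53
eef_pos: [0.5423, 0.0384, 0.0893]
eef_rot: [0.0, 0.775, 0.633, 0.0]
wrist_force: [-0.2, -0.4, -1.1]
opening: 0.154
grasp_force: 59.4
```

Emit:
{"fn": "servo_tool", "kwargs": {
  "series": "1 0 0 0.0004 0 0 0;1 0 0 0.0008 0 0 0;1 0 0 0.0008 0 0 0"
}}

```text
time_s: 8.78
eef_pos: [0.5423, 0.0384, 0.0892]
eef_rot: [0.0, 0.774, 0.633, -0.0]
wrist_force: [-4.5, 0.4, 7.2]
opening: 0.155
grasp_force: 60.6
```

Emit:
{"fn": "servo_tool", "kwargs": {
  "series": "0.5 0 0 0 0 0 0;0.3 0 0 0 0 0 0;0.2 0 0 0 0 0 0;0.2 0 0 0 0 0 0;0.2 0 0 0 0 0 0;0.2 0 0 0 0 0 0;0.2 0 0 -0.005 0 0 0;0.2 0 0 -0.02 0 0 0;0.2 0 0 -0.045 0 0 0;0.2 0 0 -0.08 0 0 0;0.2 0 0 -0.12 0 0 0;0.2 0 0 -0.15 0 0 0"
}}

```text
time_s: 9.78
eef_pos: [0.5426, 0.0384, 0.2417]
eef_rot: [0.001, 0.774, 0.633, 0.001]
wrist_force: [1.8, -0.2, 0.2]
opening: 0.401
grasp_force: 0.0
```

Emit:
{"fn": "servo_tool", "kwargs": {
  "series": "0.2 -0.01 0 -0.02 0 0 0;0.2 -0.04 0 -0.05 0 0 0;0.2 -0.07 0 -0.05 0 0 0;0.2 -0.08 0 -0.05 0 0 0;0.2 -0.08 0 -0.05 0 0 0"
}}

```text
time_s: 10.2
eef_pos: [0.5259, -0.0419, 0.2889]
eef_rot: [0.001, 0.775, 0.631, 0.0]
wrist_force: [0.4, -0.7, -0.2]
opening: 0.402
grasp_force: 0.0
```

```bash
python3 - <<'E'
from st import *
c=grab("wrist"); s=grab("side"); P=cloud(c)
m=np.zeros((420,800,3),np.uint8); m[:300,:400]=cv2.resize(c["img"],(400,300)); m[:330,405:795]=cv2.resize(s["img"][180:290,190:320],(390,330),interpolation=cv2.INTER_CUBIC); cv2.imwrite("pics/m5.png",m[...,::-1])
f=np.array([.9796,-.2011]); l=np.array([.2011,.9796]); Q=P.reshape(-1,3); F=Q[:,:2]@f*1e3-523.6; L=Q[:,:2]@l*1e3-145.2
for a,b,d,e in[(-60,-40,-40,-20),(-60,-40,20,40),(25,45,-40,-20),(25,45,20,40)]:
    k=(F>a)&(F<b)&(L>d)&(L<e)&np.isfinite(Q[:,2]); print((a,d),k.sum(),(np.median(Q[k,2])*1e3).round(1) if k.any() else None)
print(ctrl.get_obs()["time_s"],ctrl.get_obs()["eef_pos"])
E
```

```text
(-60, -40) 277 37.5
(-60, 20) 330 37.5
(25, -40) 275 37.5
(25, 20) 332 37.6
10.3 [ 0.52579224 -0.03959344  0.28766683]
```

View pics/m5.png

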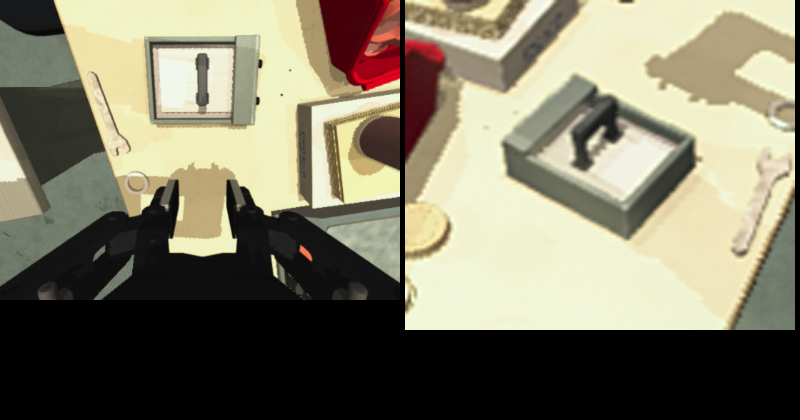

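The cover lies flat inside the walls, its top at z 37.5 mm at all four points. Its far edge is under the lip, and the gripper is clear.

```bash
python3 -c "
from bench import ctrl
print(ctrl.hand_in())"
```

```text
the job is handed in; nothing more can be done
None
```

The large cover lies flat in the terminal box with one short edge under the lip; the gripper is clear, the small plate was left alone, and the job was handed in at about 10 s.

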